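Clip the tape roll onto its spindle

ROBOT

A 7-joint arm with a two-finger parallel gripper is mounted at the origin on the work surface; the furniture and walls round the work are solid. World frame = base frame: x ahead of the robot, y to its left, z up, the work surface at z = 0. Lengths are in m, angles in degrees, forces in N, time in s.
With the tool pointing down it reaches from about 0.35 to 0.9 m from the base axis. Payload 19.9 kg.
Tool frame: the origin (TCP) lies midway between the tips of the shut fingers; the grasp point (between the pads) lies behind it (tcp_to_grasp is the y of the grasp point in the tool frame, in m); y points along the fingers, z is the direction in which the jaws open and shut, and the axes are right-handed (so a half turn about y gives the same grasp; the last joint's range is limited). The gripper opens to 94 mm and grips with 3 to 60 N. Pads are 16 mm wide; open, the fingers measure 119 mm over their backs; the gripper's body (75 mm by 177 mm) begins 78 mm behind the grasp point.
Start: joints at [65.861, 23.915, -0.59, 92.452, 0.269, 63.638, -3.037], TCP at [0.232, -0.58, 0.205] pointing down, gripper open.
Joint ranges: [-161.28, 161.28], [-22.2, 115.67], [-73.04, 71.86], [3.21, 147.25], [-68.34, 248.33], [10.77, 114.83], [-161.83, 161.83]. Speed limits (degrees/s): [108.29, 108.29, 136.94, 136.94, 172.46, 172.46, 172.46].

INTERFACE

Orientations are given as [roll, pitch, yaw] about the fixed x, y, z axes, in that order (R = Rz(yaw) Ry(pitch) Rx(roll)).
In Python, from rig import * gives the robot as it stands.
- The arm moves only by the tool play_rows, never from a script. Its argument "motion" is a list of rows, each a list of 2 entries, a list of its own where there are three numbers: the shift along the world's x, y, z in m, then the turn, a rotation vector about the world's x, y, z in degrees. In form: [[[x, y, z], [wx, wy, wz]], ...]. A call has 1 to 8 rows; each row is the pose to reach, as a shift and turn from the pose commanded when the call began; what a row does not reach only later rows make up. A row lasts 1/12 s, in which the tool goes at most 41.7 mm and 7.16 degrees, less where a joint would pass 70% of its speed; a pose out of reach is approached as far as the arm can. A call with a gripper value outside its range is refused whole. "grip" is the closure, from 0 (fully open) to 1 (shut), set as the call begins (left out, the last holds). The fingers move at their own pace and stop on an object; the grip force is fixed at half the most. Time passes only in rows, so rows that repeat a pose let the fingers close. It gives the time, the measured TCP pose, the force and the opening at its end, in the units of the state.
- sense(): the state, without advancing time (a new reading comes with each control period).
- read_camera(name): name is "scene" or "top" or "wrist"; returns a dict with "img" (480x640x3 uint8, blue, green, red), "mtx" (3x3 intrinsics, pixels), "D" ([k1, k2, p1, p2, k3] as OpenCV has them; the pictures are not rectified), "R" (3x3) and "t" (3): a world point X has camera coordinates R X + t; the wrist camera has in their place "tool_from_camera" (4x4, takes a point from camera to tool coordinates, whose origin is the TCP and whose axes are the tool frame's). Camera axes: x right, y down, z forward; pixel columns grow to the right and rows downward; lengths in m; the calibration is good to about 2 mm. A picture is of the moment at which its call begins: read the wrist's pose just before it. There is no depth.
- close_job(): hands the job in, once; it reports no verdict.
Trained networks look in the newest picture that a camera, given by its name, has taken for a name from the list of things; names that differ only in an ending like _2 or _b are one class to them, and where a whole thing is asked for, a point or a joint stands for the part that bears it (a point fixed in the world has none). Each returns a list of dicts, best first, with "confidence" (0 to 1); they miss things now and then, are a little off and sometimes report something else, mostly with a low value. They report only what shows in the picture. A call takes as long as a camera call. They do not tell look-alikes from the thing itself.
- look_for(camera, target): "xy" ([column, row] as shares, 0 to 1, of the picture: columns of its width, rows of its height, amid what is visible of it).
- tip_of(camera, target): "xy" ([column, row] as shares, 0 to 1, of the picture: columns of its width, rows of its height: a listed point, or the origin of a listed thing).
The state is a dict: "time": time; "joint_pos": joint angles; "joint_vel": joint speeds; "joint_torque": joint torques, N m; "position": TCP position; "eef_rot": TCP orientation; "contact_force": force on the tool from outside, world axes, zero at the start; "moment": the same for the moment, N m; "gripper_width": finger opening in m.
Only numpy, scipy, OpenCV 4.12 (cv2) and the standard library are available. Lean on these libraries where they do the work, as an engineer would, in place of code of your own. Each camera call takes 0.05 s, during which the arm holds its last target.

TASK

One of the two tape stands has no retaining clip on its spindle. Take the larger of the two loose open clips by its upright stem, carry it to that stand, push it sideways into the groove under the spindle's head until it is fully home, and let go. Leave the smaller clip where it lies.

Things in the scene. Friction and masses are not known exactly. Their poses are not given: they have to be found in the camera images.
- clip: Larger loose clip, dark steel, rigid: flat U plate 8 mm thick, 60 wide. Origin: underside, where the spindle axis lies once seated; +x out of the mouth, z up. Slot 32 wide, closed end at x=-9, leg tips x=+40, U's back x=-27. Upright stem to grip across y: 14 thick, x=-72 to -22, z=0 to 42, nothing beside it behind x=-27; hold at x=-52, z=30. About 80 g.
- small_clip: Smaller loose clip, too narrow for the spindle (slot 13 mm): dark steel, same form, 34 mm wide, same stem 14 mm thick and 42 mm high. Origin in its slot, on the underside; +x out of the mouth; leg tips at x=+28, stem end at x=-60 mm. To be left alone.
- tape_stand: Stand without a clip, fixed. Origin: centre of its underside, on the spindle's vertical axis. Square foot plate 120 mm wide, 12 high; pale tape roll 104 across; washer 82 across, top z=64; groove (neck 18 across) z=64 to 84, open all round; above it a head 44 across, stub top z=99. A clip enters level from any side with its underside at z=64 to 76, and rests on the washer.
- fitted_stand: The other stand, the same and also fixed, but with a clip of the larger kind already (fixed) in its groove, its stem pointing along the stand's -x. Origin: centre of its underside. Nothing to do here.
Things that resemble listed ones, but are neither listed nor needed, are in the scene too. Leave any blue look-alike of the clip alone. Leave any yellow look-alike of the tape_stand alone.

How it is judged (in metres and radians):
At the end, for the whole second after the job is handed in: The larger clip is at rest in the groove of the stand that had none, under the spindle's head, lying flat (within 10 degrees), with its seat point within 12 mm of the spindle's axis in plan and its underside 58 to 74 mm above the table (horizontal distance between clip and tape_stand below 0.012 m and z of clip in the frame of tape_stand between 0.058 and 0.074 m and angle between clip's own z axis and vertical below 0.175 rad and linear speed of clip below 0.02 m/s); the robot touches nothing.
It fails at once if the smaller clip is moved by more than 30 mm (distance of small_clip from where it was at the start of the episode above 0.03 m).
It also fails if it takes over 35 s, if anything falls off the work surface, if the arm or the gripper's body presses on something with over 40 N, if the wrist force passes 120 N, or if a joint passes its speed limit or range.

## Working session

There is one attempt and no reset: what is moved stays moved. The work goes in short steps, Python scripts to look and compute and a tool call to move; the robot and the scene stay as the last step left them, time stands still between calls to the robot, and variables do not carry over. Pictures are saved under pics/ and viewed, and the job is handed in when it is done.

Besides the shell and the picture viewer there is one more tool, called after "Emit:" as a command line: name --argument value ..., lists and objects as JSON in quotes. play_rows: Moves the arm, as the interface text tells. Its arguments: {"type":"object","properties":{"motion":{"type":"array","items":{"type":"array"}},"grip":{"type":"number"}},"required":["motion"]}

```bash
mkdir -p pics; ls; python3 - <<'E'
from rig import *
import cv2
s=sense();print(s)
for c in ["scene","top","wrist"]:
    r=read_camera(c);cv2.imwrite(f"pics/{c}0.png",r["img"])
    print(c,r["mtx"].tolist(),r["D"],r.get("R"),r.get("t"),r.get("tool_from_camera"))
    for n in ["clip","small_clip","tape_stand","fitted_stand"]:
        print(n,"look",look_for(c,n)); print(n,"tip",tip_of(c,n))
print(sense()["time"])
try: print(tcp_to_grasp)
except Exception as e: print(e)
E
```

```text
pics
{'time': 0.0, 'joint_pos': array([65.86256519, 23.94727671, -0.58983474, 92.48355766,  0.268463  ,
       63.63938145, -3.03641588]), 'joint_vel': array([0.03026422, 0.02592048, 0.00840223, 0.07854723, 0.08696962,
       0.03370181, 0.02076586]), 'joint_torque': array([-7.25001228e-04, -8.51253533e+01,  6.38448279e-01, -4.25990510e+01,
       -4.88236709e-02,  1.86746445e-02, -1.17032485e-06]), 'position': array([ 0.23154756, -0.58013034,  0.20484806]), 'eef_rot': array([-9.00686916e+01, -4.64110731e-03, -1.58240422e+02]), 'contact_force': array([-0.01778364,  0.06759385,  0.70379094]), 'moment': array([-0.02356924,  0.00551894, -0.02492061]), 'gripper_width': 0.09412229668846026}
scene [[463.6093401050537, 0.0, 322.0583861645751], [0.0, 463.6093401050537, 244.0271541935709], [0.0, 0.0, 1.0]] [-0.01334672  0.          0.          0.          0.        ] [[-0.74500226 -0.66683405  0.01743496]
 [-0.36352855  0.38395029 -0.84878099]
 [ 0.55930191 -0.63868186 -0.52845705]] [0.34524663 0.17430379 1.01239199] None
clip look [{'xy': [0.6069, 0.4715], 'confidence': 0.75}, {'xy': [0.5336
[... 1689 characters left out ...]
6, 0.274], 'confidence': 0.69}]
fitted_stand tip [{'xy': [0.6987, 0.2779], 'confidence': 0.81}]
wrist [[349.4115007450911, 0.0, 313.57376313918246], [0.0, 349.4115007450911, 237.67678263225065], [0.0, 0.0, 1.0]] [0.00668445 0.         0.         0.         0.        ] None None [[ 4.71190391e-04  9.65995379e-01  2.58558901e-01 -7.47286229e-02]
 [ 1.01553349e-03 -2.58559259e-01  9.65994865e-01 -1.79205559e-01]
 [ 9.99999373e-01 -1.92592275e-04 -1.10283129e-03 -6.63817659e-04]
 [ 0.00000000e+00  0.00000000e+00  0.00000000e+00  1.00000000e+00]]
clip look []
clip tip []
small_clip look []
small_clip tip []
tape_stand look []
tape_stand tip []
fitted_stand look []
fitted_stand tip []
1.35
-0.0188
```

View pics/top0.png

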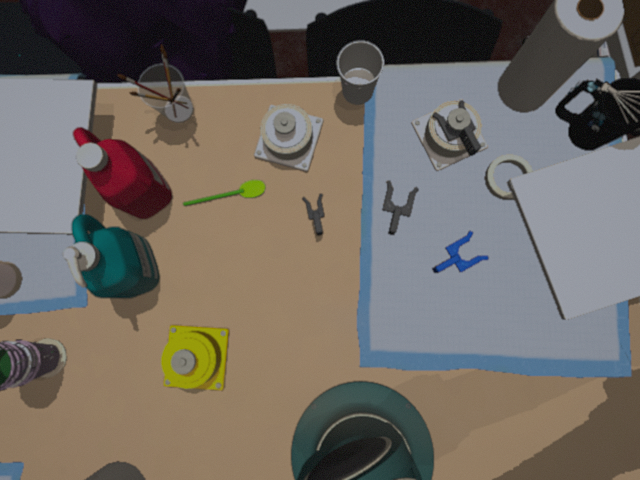

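View pics/scene0.png

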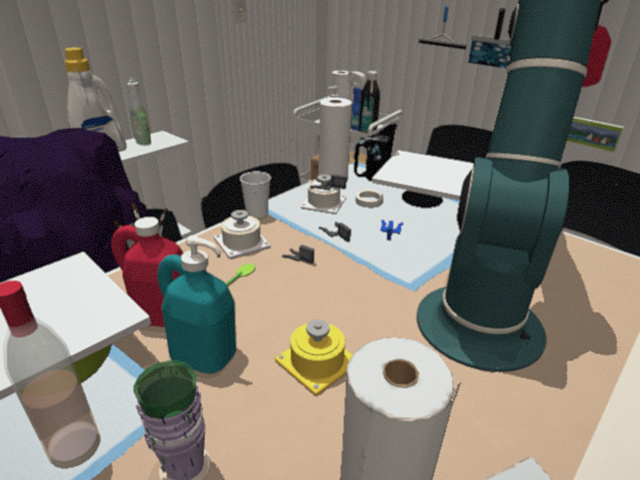

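```bash
cat > h.py <<'E'
import numpy as np,cv2
from rig import *
def ray(r,uv,z):
    p=cv2.undistortPoints(np.array([[uv]],float),r["mtx"],np.array(r["D"]))[0,0]
    R=np.array(r["R"]);t=np.array(r["t"]);C=-R.T@t;d=R.T@np.array([p[0],p[1],1.])
    return C+d*(z-C[2])/d[2]
def proj(r,X):
    X=np.atleast_2d(np.array(X,float))
    return cv2.projectPoints(X,cv2.Rodrigues(np.array(r["R"]))[0],np.array(r["t"]),r["mtx"],np.array(r["D"]))[0][:,0]
E
python3 - <<'E'
from h import *
r=read_camera("top");s=read_camera("scene")
for n,q in (("top",r),("scene",s)): print(n,"C",-np.array(q["R"]).T@np.array(q["t"]),"TCP px",proj(q,[.232,-.58,.205]))
img=r["img"]
cv2.imwrite("pics/t1.png",cv2.resize(img[85:265,240:500],None,fx=3,fy=3,interpolation=cv2.INTER_CUBIC))
img=s["img"]
cv2.imwrite("pics/s1.png",cv2.resize(img[150:290,200:440],None,fx=3.3,fy=3.3,interpolation=cv2.INTER_CUBIC))
print(cv2.imwrite("pics/w1.png",read_camera("wrist")["img"]))
E
```

```text
top C [0.27501338 0.04068944 0.98674113] TCP px [[746.6974008 332.8543439]]
scene C [-0.24565885  0.80989462  0.67693207] TCP px [[507.33003625 143.04402739]]
True
```

View pics/t1.png

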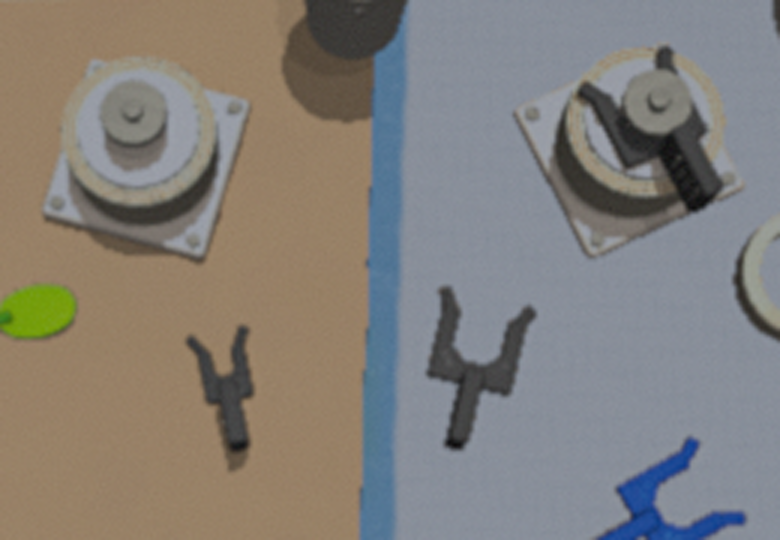

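View pics/s1.png

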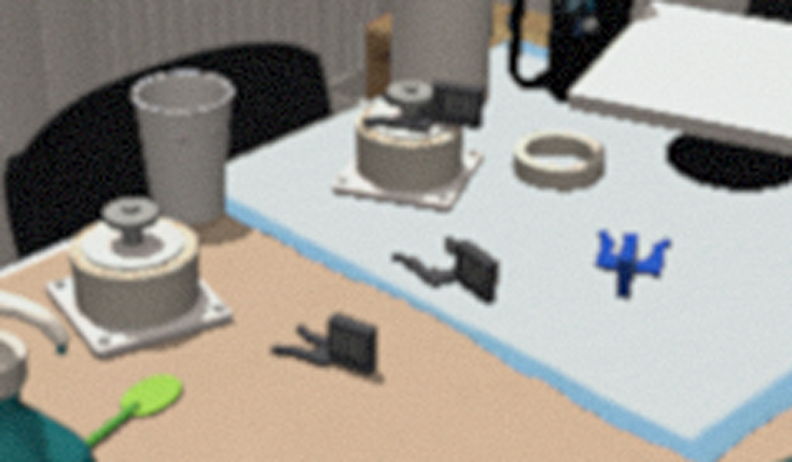

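View pics/w1.png

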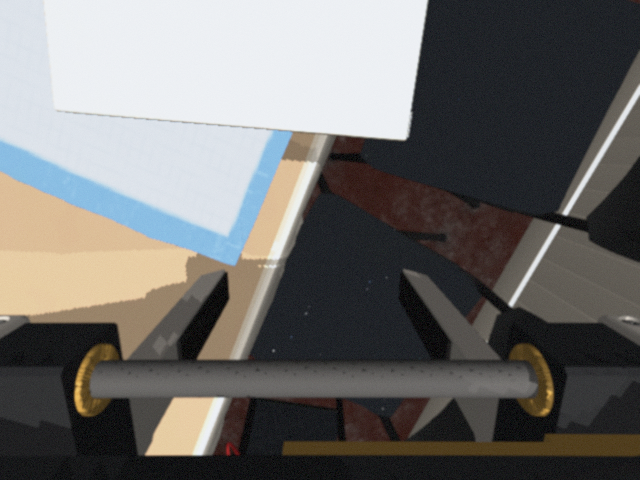

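```bash
cat > fit.py <<'E'
from h import *
from scipy.optimize import minimize,differential_evolution
from scipy.spatial import ConvexHull
def mask_model(q,p,small=False,sh=(480,640),up=3):
    x,y,a=p;c,s=np.cos(a),np.sin(a)
    m=np.zeros((sh[0]*up,sh[1]*up),np.uint8)
    def fill(P,z,val=1):
        P=np.array(P);W=np.c_[x+c*P[:,0]-s*P[:,1],y+s*P[:,0]+c*P[:,1],np.full(len(P),z)]
        return proj(q,W)
    def hull(P,z0,z1):
        u=np.r_[fill(P,z0),fill(P,z1)];u=(u+.5)*up-.5
        cv2.fillConvexPoly(m,cv2.convexHull(np.round(u).astype(np.int32)),1)
    hull([(-27,-30),(-27,30),(-9,30),(-9,-30)] and np.array([(-27,-30),(-27,30),(-9,30),(-9,-30)])/1e3,0,.008)
    for sg in(-1,1): hull(np.array([(-9,16*sg),(-9,30*sg),(40,30*sg),(40,16*sg)])/1e3,0,.008)
    hull(np.array([(-72,-7),(-72,7),(-22,7),(-22,-7)])/1e3,0,.042)
    return m
E
python3 - <<'E'
from fit import *
r=read_camera("top");s=read_camera("scene")
# initial
px=lambda u,v:(240+(u-1)/3,85+(v-1)/3)
for n,p,z in [("tipL",px(446,290),.006),("tipR",px(530,312),.006),("stemend",px(455,443),.03),("backL",px(430,374),.006),("backR",px(510,392),.006),
  ("stub",px(132,108),.099),("washer",px(137,128),.064),
  ("pc1",px(95,62),.012),("pc2",px(247,103),.012),("pc3",px(203,258),.012),("pc4",px(46,212),.012),("smallstem",px(238,445),.03)]:
    print(n,np.round(ray(r,p,z),4))
def dark(q,box):
    g=cv2.resize(q["img"],None,fx=3,fy=3,interpolation=cv2.INTER_CUBIC).astype(int)
    m=(g.max(2)<110)
    k=np.zeros_like(m);x0,y0,x1,y1=[3*b for b in box];k[y0:y1,x0:x1]=1
    return (m&k).astype(np.uint8)
D=dark(r,(378,175,425,240)); D2=dark(s,(315,218,353,245))
print(D.sum()/9,D2.sum()/9)
def cost(p,w=(1,1)):
    c=0
    for wi,q,d in zip(w,(r,s),(D,D2)):
        if wi:
            m=mask_model(q,p); c+=wi*(1-(m&d).sum()/((m|d).sum()))
    return c
for w in((1,0),(1,.5)):
    o=differential_evolution(cost,[(.36,.46),(-.16,-.06),(-.6,.2)],args=(w,),maxiter=40,popsize=12,seed=1)
    print(w,o.x,np.degrees(o.x[2]),o.fun)
    v=cv2.resize(r["img"],None,fx=3,fy=3); m=mask_model(r,o.x)
    cs,_=cv2.findContours(m,0,2);cv2.drawContours(v,cs,-1,(0,0,255),1)
    v2=cv2.resize(s["img"],None,fx=3,fy=3); m=mask_model(s,o.x)
    cs,_=cv2.findContours(m,0,2);cv2.drawContours(v2,cs,-1,(0,0,255),1)
    A=v[510:740,1110:1310];B=v2[620:760,920:1090]
cv2.imwrite("pics/f1.png",np.vstack([cv2.resize(A,(400,300)) if 0 else cv2.resize(A,None,fx=1.5,fy=1.5)[:, :255*1],cv2.resize(B,None,fx=1.5,fy=1.5)[:, :255]]))
E
```

```text
tipL [ 0.5353 -0.0705  0.006 ]
tipR [ 0.5183 -0.1274  0.006 ]
stemend [ 0.4244 -0.07    0.03  ]
backL [ 0.4764 -0.0575  0.006 ]
backR [ 0.4627 -0.1114  0.006 ]
stub [0.6355 0.1366 0.099 ]
washer [0.6356 0.1371 0.064 ]
pc1 [0.7057 0.1722 0.012 ]
pc2 [0.6722 0.0649 0.012 ]
pc3 [0.5605 0.097  0.012 ]
pc4 [0.5963 0.2066 0.012 ]
smallstem [0.4259 0.074  0.03  ]
697.7777777777778 236.88888888888889
(1, 0) [ 0.45992583 -0.08097151 -0.24704638] -14.154715200215604 0.7272727272727273
(1, 0.5) [ 0.45986396 -0.08024487 -0.29043142] -16.640494873858465 1.0679503787742481
```

View pics/f1.png

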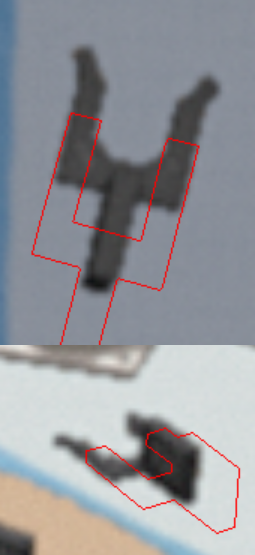

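```bash
python3 - <<'E'
from fit import *
r=read_camera("top");s=read_camera("scene")
def dark(q,box):
    g=cv2.resize(q["img"],None,fx=3,fy=3,interpolation=cv2.INTER_CUBIC).astype(int)
    m=(g.max(2)<110)
    k=np.zeros_like(m);x0,y0,x1,y1=[3*b for b in box];k[y0:y1,x0:x1]=1
    return (m&k).astype(np.uint8)
D=dark(r,(378,175,425,240)); D2=dark(s,(315,218,353,245))
def cost(p,w=(1,1)):
    c=0
    for wi,q,d in zip(w,(r,s),(D,D2)):
        if wi:
            m=mask_model(q,p); c+=wi*(1-(m&d).sum()/((m|d).sum()))
    return c
for w in((1,0),(1,.5),(0,1)):
    o=differential_evolution(cost,[(.46,.54),(-.13,-.05),(-.7,.3)],args=(w,),maxiter=40,popsize=12,seed=1)
    print(w,o.x,np.degrees(o.x[2]),o.fun)
    if w==(0,1): continue
    v=cv2.resize(r["img"],None,fx=3,fy=3); m=mask_model(r,o.x)
    cs,_=cv2.findContours(m,0,2);cv2.drawContours(v,cs,-1,(0,0,255),1)
    v2=cv2.resize(s["img"],None,fx=3,fy=3); m=mask_model(s,o.x)
    cs,_=cv2.findContours(m,0,2);cv2.drawContours(v2,cs,-1,(0,0,255),1)
    A=v[510:740,1110:1310];B=v2[620:760,920:1090]
cv2.imwrite("pics/f2.png",np.vstack([cv2.resize(A,None,fx=1.5,fy=1.5)[:, :255*1],cv2.resize(B,None,fx=1.5,fy=1.5)[:, :255]]))
# white panel height: same corner in both views
from numpy.linalg import svd
for h in (.03,.06,.1,.15,.2,.25):
    a=ray(r,(511,181),h);b=ray(r,(564,317),h);print(h,np.round(a,3),np.round(b,3),proj(s,[a,b]).round(0).tolist())
# stand check overlay
v=r["img"].copy();v2=s["img"].copy()
t=np.linspace(0,2*np.pi,60)
for q,im in((r,v),(s,v2)):
  for rad,z in((.041,.064),(.022,.084),(.022,.094),(.052,.06),(.004,.099)):
    P=np.c_[.6355+rad*np.cos(t),.1366+rad*np.sin(t),0*t+z]
    for u in proj(q,P): im[int(round(u[1])),int(round(u[0]))]=(0,0,255)
cv2.imwrite("pics/st.png",np.hstack([cv2.resize(v[95:185,240:330],None,fx=4,fy=4,interpolation=0),cv2.resize(v2[195:265,205:280],None,fx=4,fy=4,interpolation=0)[:360].copy() if 0 else cv2.resize(v2[185:275,205:295],None,fx=4,fy=4,interpolation=0)]))
E
```

```text
(1, 0) [ 0.49381252 -0.09013958 -0.26844984] -15.381042573713634 0.1875166356135214
(1, 0.5) [ 0.49423861 -0.09006601 -0.27783781] -15.918933658759482 0.38934854790385104
(0, 1) [ 0.48902521 -0.0867206  -0.38094682] -21.826644750175834 0.3399875233936369
0.03 [ 0.524 -0.312  0.03 ] [ 0.255 -0.391  0.03 ] [[373.0, 194.0], [461.0, 213.0]]
0.06 [ 0.516 -0.301  0.06 ] [ 0.255 -0.378  0.06 ] [[374.0, 187.0], [460.0, 205.0]]
0.1 [ 0.505 -0.286  0.1  ] [ 0.256 -0.36   0.1  ] [[374.0, 178.0], [460.0, 195.0]]
0.15 [ 0.492 -0.267  0.15 ] [ 0.257 -0.337  0.15 ] [[376.0, 165.0], [459.0, 181.0]]
0.2 [ 0.479 -0.249  0.2  ] [ 0.258 -0.314  0.2  ] [[377.0, 152.0], [457.0, 166.0]]
0.25 [ 0.466 -0.231  0.25 ] [ 0.259 -0.292  0.25 ] [[378.0, 138.0], [456.0, 151.0]]
```

View pics/f2.png

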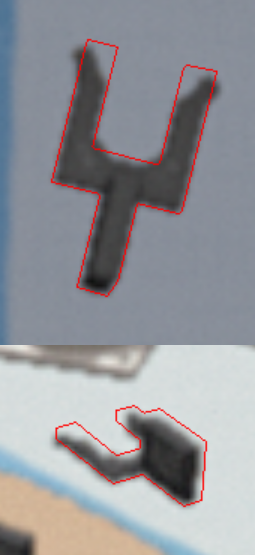

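View pics/st.png

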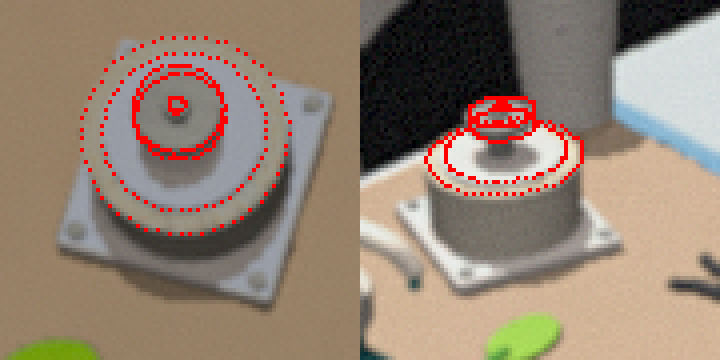

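Emit:
play_rows --motion '[[[0.016,0.038,0.01],[0,0,-5]],[[0.032,0.076,0.02],[0,0,-10]],[[0.048,0.114,0.03],[0,0,-15]],[[0.064,0.152,0.03],[0,0,-20]],[[0.08,0.19,0.03],[0,0,-25]],[[0.096,0.228,0.03],[0,0,-30]],[[0.112,0.266,0.03],[0,0,-35]],[[0.128,0.304,0.03],[0,0,-37.3]]]' --grip 0

```text
time: 2.37
position: [0.36, -0.2746, 0.2357]
eef_rot: [-90.0, 0.0, 164.2]
contact_force: [2.3, -0.8, 0.3]
gripper_width: 0.0936
```

Emit:
play_rows --motion '[[[0.016,0.038,0],[0,0,0]],[[0.032,0.076,0],[0,0,0]],[[0.048,0.114,-0.01],[0,0,0]],[[0.064,0.152,-0.025],[0,0,0]],[[0.078,0.185,-0.05],[0,0,0]],[[0.084,0.199,-0.085],[0,0,0]],[[0.084,0.199,-0.115],[0,0,0]],[[0.084,0.199,-0.115],[0,0,0]]]'

```text
time: 3.03
position: [0.4412, -0.076, 0.1162]
eef_rot: [-90.0, -0.4, 164.6]
contact_force: [-1.3, 0.2, -1.2]
gripper_width: 0.094
```

```bash
python3 - <<'E'
from h import *
from scipy.spatial.transform import Rotation as Ro
st=sense();w=read_camera("wrist")
print(st["time"],st["position"],st["eef_rot"])
R=Ro.from_euler("xyz",st["eef_rot"],degrees=True).as_matrix();T=np.eye(4);T[:3,:3]=R;T[:3,3]=st["position"]
M=np.linalg.inv(T@np.array(w["tool_from_camera"]));w["R"]=M[:3,:3];w["t"]=M[:3,3]
v=w["img"].copy()
x,y,a=.494,-.090,np.radians(-15.5)
def W(P,z):
    P=np.array(P)/1e3;return np.c_[x+np.cos(a)*P[:,0]-np.sin(a)*P[:,1],y+np.sin(a)*P[:,0]+np.cos(a)*P[:,1],np.full(len(P),z)]
for P,z in(([(-27,-30),(-27,30),(40,30),(40,16),(-9,16),(-9,-16),(40,-16),(40,-30)],.008),([(-72,-7),(-72,7),(-22,7),(-22,-7)],.042)):
    cv2.polylines(v,[np.round(proj(w,W(P,z))).astype(np.int32)],True,(0,0,255),1)
cv2.imwrite("pics/w2.png",v)
E
```

```text
3.0333 [ 0.4411913  -0.07596634  0.11617839] [-90.00795136  -0.39098018 164.59523854]
```

View pics/w2.png

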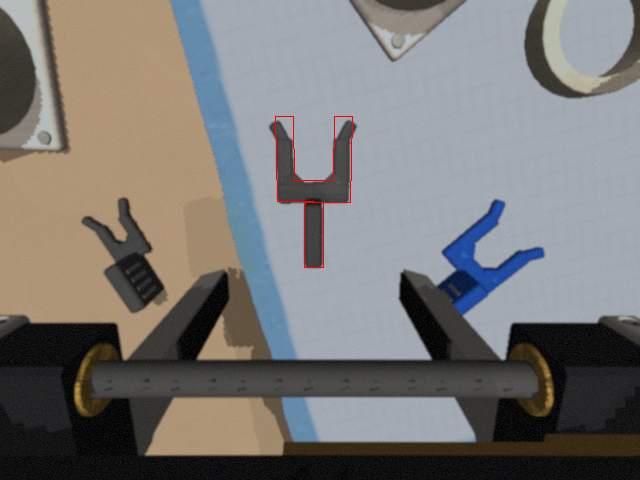

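Emit:
play_rows --motion '[[[0,0,-0.035],[0,0,0]],[[0,0.001,-0.07],[0,0,0]],[[0,0.001,-0.095],[0,0,0]],[[0,0.001,-0.105],[0,0,0]],[[0,0.001,-0.105],[0,0,0]],[[0,0.001,-0.105],[0,0,0]]]'

```text
time: 3.58
position: [0.4446, -0.0771, 0.017]
eef_rot: [-90.0, 0.1, 164.4]
contact_force: [1.0, -0.2, 0.6]
gripper_width: 0.0942
```

Emit:
play_rows --motion '[[[0,0.001,-0.005],[0,0,0]],[[0,0.001,-0.005],[0,0,0]]]'

```text
time: 3.75
position: [0.4446, -0.0757, 0.0115]
eef_rot: [-90.0, 0.1, 164.4]
contact_force: [-0.8, -0.7, -0.4]
gripper_width: 0.0942
```

Emit:
play_rows --motion '[[[0,0,0],[0,0,0]],[[0,0,0],[0,0,0]],[[0,0,0],[0,0,0]],[[0,0,0],[0,0,0]],[[0,0,0],[0,0,0]],[[0,0,0],[0,0,0]],[[0,0,0],[0,0,0]],[[0,0,0],[0,0,0]]]' --grip 1

```text
time: 4.42
position: [0.4437, -0.0755, 0.0104]
eef_rot: [-90.0, -0.0, 164.5]
contact_force: [-0.2, 0.5, 0.4]
gripper_width: 0.0439
```

Still closing; wait on.

Emit:
play_rows --motion '[[[0,0,0],[0,0,0]],[[0,0,0],[0,0,0]],[[0,0,0],[0,0,0]],[[0,0,0],[0,0,0]],[[0,0,0],[0,0,0]],[[0,0,0],[0,0,0]],[[0,0,0],[0,0,0]],[[0,0,0],[0,0,0]]]' --grip 1

```text
time: 5.08
position: [0.4437, -0.0755, 0.0104]
eef_rot: [-90.0, -0.0, 164.5]
contact_force: [0.7, -0.0, -0.3]
gripper_width: 0.0138
```

Emit:
play_rows --motion '[[[0,0,0.02],[0,0,0]],[[0,0,0.05],[0,0,0]],[[0,0,0.085],[0,0,0]],[[0.005,0.02,0.11],[0,0,2]],[[0.013,0.055,0.11],[0,0,5]],[[0.021,0.09,0.11],[0,0,8]],[[0.029,0.125,0.11],[0,0,11]],[[0.037,0.16,0.11],[0,0,14]]]'

```text
time: 5.75
position: [0.4808, 0.0861, 0.1207]
eef_rot: [-90.0, 0.0, 178.6]
contact_force: [0.6, -0.5, -1.1]
gripper_width: 0.0139
```

Emit:
play_rows --motion '[[[0.008,0.03,-0.005],[0,0,1.5]],[[0.012,0.045,-0.015],[0,0,1.5]],[[0.012,0.051,-0.03],[0,0,1.5]],[[0.012,0.051,-0.04],[0,0,1.5]],[[0.012,0.051,-0.04],[0,0,1.5]],[[0.012,0.051,-0.04],[0,0,1.5]]]'

```text
time: 6.25
position: [0.4923, 0.1347, 0.0802]
eef_rot: [-90.0, -0.1, 179.9]
contact_force: [0.1, -0.3, 0.1]
gripper_width: 0.0132
```

```bash
cat > chk.py <<'E'
from fit import *
import sys
from scipy.spatial.transform import Rotation as Ro
st=sense();w=read_camera("wrist");s=read_camera("scene");r=read_camera("top")
print(st["time"],st["position"],st["eef_rot"],st["gripper_width"])
R=Ro.from_euler("xyz",st["eef_rot"],degrees=True).as_matrix();T=np.eye(4);T[:3,:3]=R;T[:3,3]=st["position"]
M=np.linalg.inv(T@np.array(w["tool_from_camera"]));w["R"]=M[:3,:3];w["t"]=M[:3,3]
u=st["position"][2]-.0104
a=np.radians(st["eef_rot"][2]-180);x=st["position"][0]+.0523*np.cos(a-.008);y=st["position"][1]+.0523*np.sin(a-.008)
print("clip",x,y,np.degrees(a),u)
def W(P,z):
    P=np.array(P)/1e3;return np.c_[x+np.cos(a)*P[:,0]-np.sin(a)*P[:,1],y+np.sin(a)*P[:,0]+np.cos(a)*P[:,1],np.full(len(P),z+u)]
t=np.linspace(0,2*np.pi,60)
for q in(w,s,r):
  v=q["img"]
  for P,z in(([(-27,-30),(-27,30),(40,30),(40,16),(-9,16),(-9,-16),(40,-16),(40,-30)],.008),([(-72,-7),(-72,7),(-22,7),(-22,-7)],.042)):
    cv2.polylines(v,[np.round(proj(q,W(P,z))).astype(np.int32)],True,(0,0,255),1)
  for rad,z in((.041,.064),(.022,.094),(.004,.099)):
    P=np.c_[.6345+rad*np.cos(t),.136+rad*np.sin(t),0*t+z]
    cv2.polylines(v,[np.round(proj(q,P)).astype(np.int32)],True,(0,255,0),1)
n=sys.argv[1]
cv2.imwrite(f"pics/{n}w.png",w["img"])
cv2.imwrite(f"pics/{n}s.png",np.hstack([cv2.resize(s["img"][170:290,200:330],None,fx=3,fy=3,interpolation=2),cv2.resize(r["img"][85:205,240:370],None,fx=3,fy=3,interpolation=2)]))
E
python3 chk.py a
```

```text
6.25 [0.49227505 0.13465119 0.08015002] [-8.99735471e+01 -7.87565449e-02  1.79919948e+02] 0.013242287486623922
clip 0.544572737059304 0.13415972933796047 -0.08005221227693937 0.0697500244330079
```

View pics/aw.png

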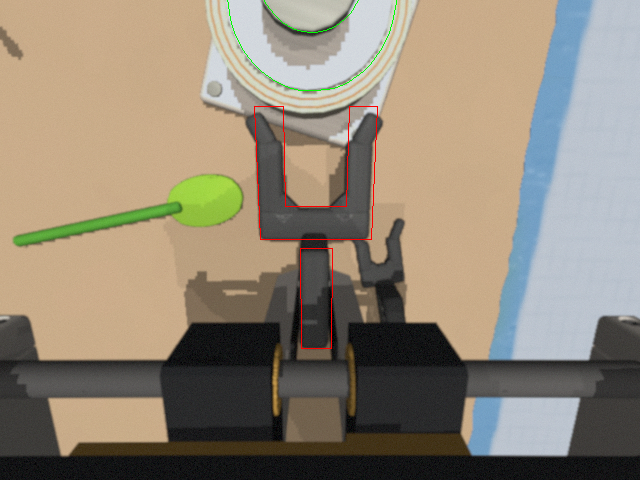

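View pics/as.png

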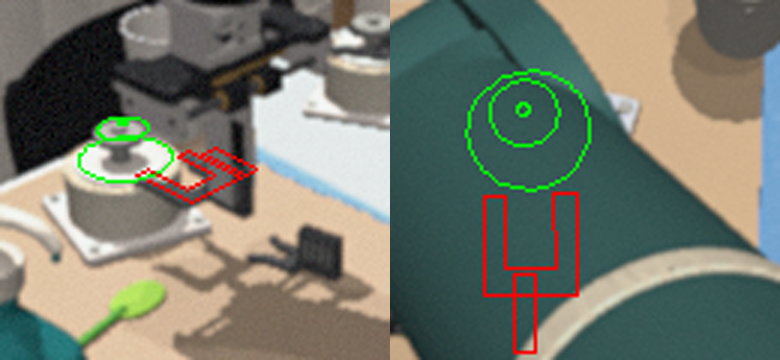

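Emit:
play_rows --motion '[[[0.015,0.0015,0],[0,0,0]],[[0.03,0.0015,0],[0,0,0]],[[0.045,0.0015,0],[0,0,0]],[[0.06,0.0015,0],[0,0,0]],[[0.07,0.0015,0],[0,0,0]],[[0.08,0.0015,0],[0,0,0]],[[0.085,0.0015,0],[0,0,0]],[[0.086,0.0015,0],[0,0,0]]]'

```text
time: 7.07
position: [0.5792, 0.1368, 0.0805]
eef_rot: [-90.0, 0.0, 179.9]
contact_force: [0.3, -0.4, -1.8]
gripper_width: 0.0137
```

Emit:
play_rows --motion '[[[0.001,0,0],[0,0,0]],[[0.002,0,0],[0,0,0]],[[0.003,0,0],[0,0,0]],[[0.003,0,0],[0,0,0]]]'

```text
time: 7.4
position: [0.5816, 0.1371, 0.0805]
eef_rot: [-90.0, 0.0, 180.0]
contact_force: [0.3, 0.1, -0.4]
gripper_width: 0.0138
```

```bash
python3 chk.py b
```

```text
7.4 [0.58158804 0.13706114 0.08053557] [-9.00027201e+01  2.27032644e-03  1.79968946e+02] 0.013827174972903937
clip 0.6338861305117474 0.13661440291399785 -0.03105387886358812 0.07013557037858573
```

View pics/bw.png

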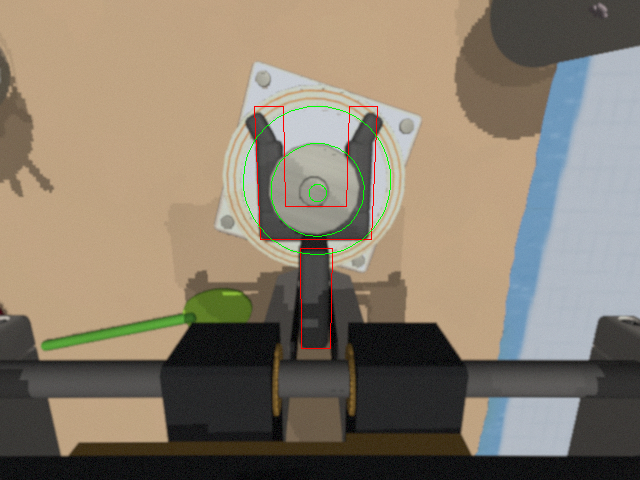

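View pics/bs.png

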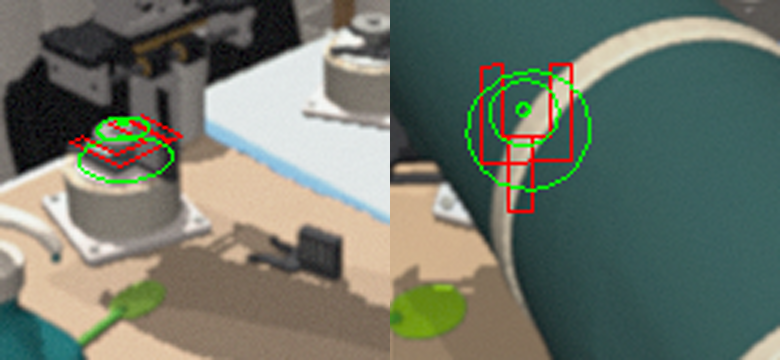

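Emit:
play_rows --motion '[[[0.001,0,0],[0,0,0]],[[0.002,0,0],[0,0,0]],[[0.003,0,0],[0,0,0]],[[0.003,0,0],[0,0,0]]]'

```text
time: 7.88
position: [0.5842, 0.137, 0.0803]
eef_rot: [-90.0, -0.1, 180.0]
contact_force: [-3.9, -1.3, 1.5]
gripper_width: 0.0141
```

Emit:
play_rows --motion '[[[-0.0005,0,-0.002],[0,0,0]],[[-0.0005,0,-0.004],[0,0,0]],[[-0.0005,0,-0.0055],[0,0,0]],[[-0.0005,0,-0.0055],[0,0,0]]]'

```text
time: 8.22
position: [0.5842, 0.137, 0.0746]
eef_rot: [-90.0, -0.0, 180.0]
contact_force: [-1.0, -0.9, -0.7]
gripper_width: 0.0137
```

Emit:
play_rows --motion '[[[0,0,0],[0,0,0]],[[0,0,0],[0,0,0]],[[0,0,0],[0,0,0]],[[0,0,0],[0,0,0]],[[0,0,0],[0,0,0]],[[0,0,0],[0,0,0]],[[0,0,0],[0,0,0]],[[0,0,0],[0,0,0]]]' --grip 0

```text
time: 8.88
position: [0.5842, 0.137, 0.0749]
eef_rot: [-90.0, -0.0, 180.0]
contact_force: [0.5, 0.3, -1.0]
gripper_width: 0.0641
```

Emit:
play_rows --motion '[[[0,0,0.005],[0,0,0]],[[0,0,0.015],[0,0,0]],[[0,0,0.035],[0,0,0]],[[0,0,0.065],[0,0,0]],[[-0.02,0,0.095],[0,0,0]],[[-0.05,0,0.11],[0,0,0]],[[-0.08,0,0.11],[0,0,0]],[[-0.08,0,0.11],[0,0,0]]]'

```text
time: 9.55
position: [0.5006, 0.1376, 0.1868]
eef_rot: [-90.0, 0.1, -179.9]
contact_force: [-0.0, 0.0, -0.4]
gripper_width: 0.0939
```

```bash
python3 - <<'E'
from h import *
from scipy.spatial.transform import Rotation as Ro
st=sense();w=read_camera("wrist");s=read_camera("scene");print(st["time"],st["position"],st["gripper_width"],st["contact_force"])
R=Ro.from_euler("xyz",st["eef_rot"],degrees=True).as_matrix();T=np.eye(4);T[:3,:3]=R;T[:3,3]=st["position"]
M=np.linalg.inv(T@np.array(w["tool_from_camera"]));w["R"]=M[:3,:3];w["t"]=M[:3,3]
x,y,a,u=.6362,.1366,0,.064
def W(P,z):
    P=np.array(P)/1e3;return np.c_[x+P[:,0],y+P[:,1],np.full(len(P),z+u)]
for q in(w,s):
  v=q["img"]
  for P,z in(([(-27,-30),(-27,30),(40,30),(40,16),(-9,16),(-9,-16),(40,-16),(40,-30)],.008),([(-72,-7),(-72,7),(-22,7),(-22,-7)],.042)):
    cv2.polylines(v,[np.round(proj(q,W(P,z))).astype(np.int32)],True,(0,0,255),1)
cv2.imwrite("pics/cw.png",w["img"]);cv2.imwrite("pics/cs.png",cv2.resize(s["img"][170:290,200:360],None,fx=4,fy=4,interpolation=2))
E
```

```text
9.55 [0.50063431 0.13761383 0.18684821] 0.09386215333193662 [-0.018593    0.00911235 -0.38510174]
```

View pics/cw.png

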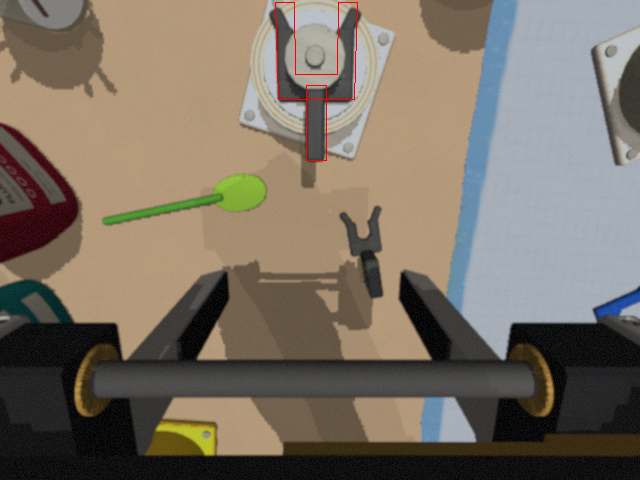

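View pics/cs.png

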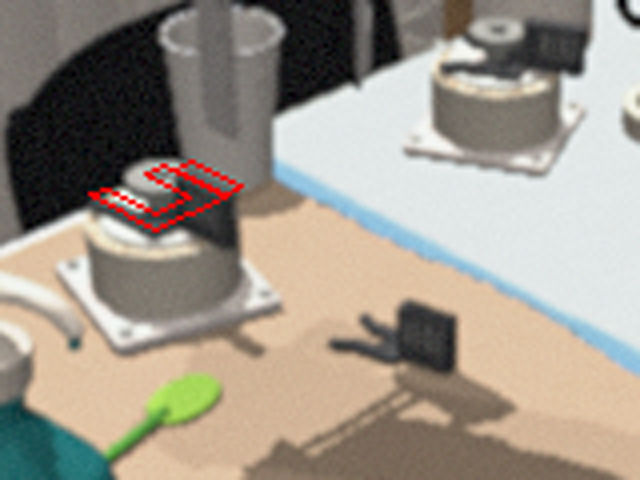

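```bash
python3 - <<'E'
from h import *
s=read_camera("scene");v=cv2.resize(s["img"][190:260,205:275],None,fx=6,fy=6,interpolation=2);b=v.copy()
x,y,u=.6362,.1366,.064
def L(P,z):
    P=np.array(P)/1e3;q=proj(s,np.c_[x+P[:,0],y+P[:,1],np.full(len(P),z+u)])
    return np.round((q-[205,190]+.5)*6-.5).astype(np.int32)
S=[(-72,-7),(-72,7),(-22,7),(-22,-7)]
cv2.polylines(b,[cv2.convexHull(np.r_[L(S,0),L(S,.042)])],True,(0,0,255),1)
for z in(0,.008):cv2.polylines(b,[L([(-27,-30),(-27,30),(40,30),(40,16),(-9,16),(-9,-16),(40,-16),(40,-30)],z)],True,(0,255,0),1)
cv2.imwrite("pics/d.png",np.hstack([v[:,:395],b[:,:395]]))
E
```

```text
(no output)
```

View pics/d.png

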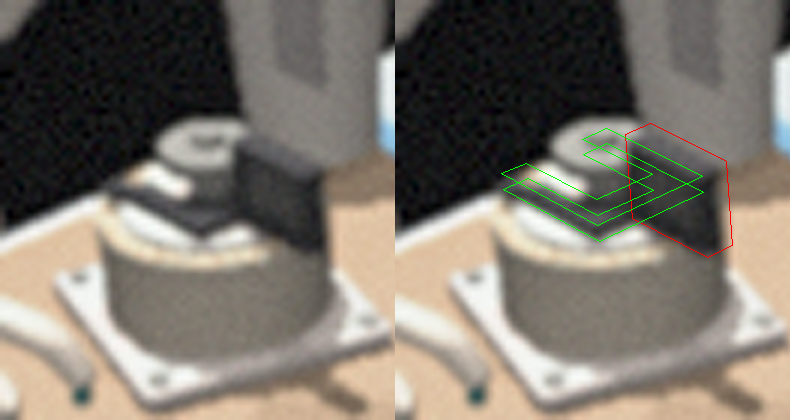

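```bash
python3 -c "
from rig import *
print(close_job());print(sense()['time'])"
```

```text
the job is handed in; nothing more can be done
None
the job is handed in; nothing more can be done
```

I gripped the larger clip by its stem and pushed it level into the empty stand's groove. I stopped when the push force reached about 4 N, lowered the clip onto the washer, let go and backed the arm off. The job was handed in at about 10 s of robot time.

- **Seating:** After release, the wrist image matches a clip at about (0.636, 0.137), within roughly 2 mm of the spindle axis. Its underside is near z = 0.064.
- **Level:** In the scene view the stem top reads about 1 pixel (roughly 2 mm) lower than the model. That is within the calibration error, and the clip looks flat.
- **Arm clear:** The gripper was open and away from everything, with forces near zero.
- **Smaller clip:** I saw no sign in the images that it moved. I did not measure its position again.
- **Disagreement:** My first fit of the clip's position from the scene camera alone was about 6 mm and 6 degrees off the top camera. I used the top-camera fit, and the wrist view confirmed it before I gripped.

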